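Bin the old cork, then lower and press the heavy flap shut

TASK

Drop the old cork stopper into the open countertop bin, then push the heavy flap down slowly, without a slam, until its catch clicks and it stays fully shut. Once it is shut, keep pressing near its free edge with about 15 N for a second to bed the seal (25 N would bend it). Do not shove the bin or disturb the other things.

Things in the scene. Friction and masses are not known exactly. Their poses are not given: they have to be found in the camera images.
- cork_mid (a point): Centre (half-way up) of the old cork stopper: a loose tapered cork with a white glazed cap, standing upright on the block, 50 mm tall, 28 mm across at the foot and 33 mm at the top, 18 g. It stands to the left or to the right of the bin; the measuring cup is on the other side.
- bin: White enamelled open-topped bin, 200 mm (its x) by 220 mm (its y) by 130 mm high, walls and floor 5 mm, 2 to 3 kg, loose on the block: a hard sideways shove slides it. Origin: centre of its underside; z up; x points from the hinge side (nearest the robot) to the catch side. Turned by up to 0.4 rad from the world axes.
- bin_mouth (a point): Centre of the bin's mouth, at rim height (130 mm above its underside).
- flap (a joint): Opening angle of the steel flap, rad: 0 = shut flat on the rim, 1.2 to 1.45 at the start (nearly upright). Hinged on the rim's near side (bin's -x, axis along its y), it swings up and back towards the robot. About 0.7 kg, varies by a quarter; the stiff counterbalanced hinge stays where left when well open, but below about 0.5 it springs up if let go before its catch has clicked.
- flap_hinge (a point): Middle of the hinge line, at rim height, 100 mm from the bin's centre along its -x. Axes turn with the flap: x to the free edge, z out of the outer face (up when shut). In the last 0.3 rad, faster than 0.9 rad/s is a slam. Once clicked, the flap stays within 0.015 rad of shut.
- flap_edge (a point): Middle of the flap's free edge on the outer face (top when shut): 208 mm from the hinge line along the plate, 12 mm out. Plate 222 mm wide, 12 mm thick; axes as flap_hinge. Pushing near here takes 2 to 6 N on the way down, some 8 to 14 N past the spring roller catch (met at about 0.07 rad); then force drops to some 5 N until the rim seal stops it (it gives 1 mm). Over 25 N bends it.
- bowl: Bystander: terracotta bowl, 150 mm across, 62 mm high, origin under its centre.
- measure: Bystander: steel measuring cup, 72 mm across, 55 mm high, with a flat handle reaching 108 mm from its centre along its +y; origin under the centre of the cup.
- carafe: Bystander: empty glass carafe, 104 mm across, 200 mm high, origin under its centre.
- reamer: Bystander: wooden citrus reamer lying on the block, 146 mm along its x, 42 mm thick, origin under its middle.
Things that resemble listed ones, but are neither listed nor needed, are in the scene too. Of the things shaped like the part that bears cork_mid, the cork one is meant.

How it is judged:
By the outcome, as a careful person would: the job done as asked, in the order asked, and still so for the second after the job is handed in, with the robot touching nothing.
It also fails if it takes over 72 s, if anything falls off the work surface, if the arm or the gripper's body presses on something with over 40 N, if the wrist force passes 120 N, or if a joint passes its speed limit or range.

ROBOT

A 7-joint arm with a two-finger parallel gripper is mounted at the origin on the work surface. World frame = base frame: x ahead of the robot, y to its left, z up, the work surface at z = 0. Lengths are in mm, angles in rad, forces in N, time in s.
With the tool pointing down it reaches from about 350 to 775 mm from the base axis. Payload 3.1 kg.
Tool frame: the origin (TCP) lies at the very end of the fingers, on their centre line; the grasp point (between the pads) lies 19 mm behind it; z points along the fingers, y is the line along which they close (so a half turn about z gives the same grasp; the last joint's range is limited). The gripper opens to 85 mm and grips with 20 to 120 N. Pads are 22 mm wide; open, the fingers measure 114 mm over their backs; the gripper's body (76 mm by 85 mm) begins 54 mm behind the grasp point. The pads swing forward as they close: fully open they stand 13 mm farther back than shut.
Start: joints at [1.203, 0.311, 0.014, 1.512, -0.004, 1.319, -0.027], TCP at [176.07, -521.073, 231.304] pointing down, gripper open.
Joint ranges: [-2.7, 2.7], [-0.3, 1.91], [-1.27, 1.3], [0.12, 2.57], [-1.44, 4.58], [0.2, 2.03], [-3.05, 3.05]. Speed limits (rad/s): [2.79, 2.79, 3.14, 3.14, 3.14, 3.14, 3.14].

INTERFACE

Orientations are given as a unit quaternion [w, x, y, z].
In Python, from workcell import r gives the robot as it stands. The module is installed in compiled form; this text tells all that it offers. Calls block until the motion is done:
- r.goto(position, orientation): joint-space move of the TCP to a pose.
- r.servo_line(position, rate=150, attitude=None): straight line of the TCP; attitude=None keeps the orientation; rate is the mean speed in mm/s.
- r.move_j(angles): joint-space move.
- r.gripper_to(opening): finger opening in mm; the grip force is fixed at half the most; returns when the fingers have stopped.
- r.wait(seconds).
- r.inverse_kinematics(position, orientation): joint angles nearest the present ones, or None.
- r.state(): the state.
- r.snapshot(name): name is "scene" or "side" or "wrist"; returns a dict with "color" (400x640x3 uint8, blue, green, red), "fx", "fy", "cx", "cy" (pixels), "eye" and "rotation" of the camera in the world; the wrist camera has in their place "mount" (4x4, takes a point from camera to tool coordinates, whose origin is the TCP and whose axes are the flange's). Camera axes: x right, y up, looking along -z (the intrinsics and any distortion apply to the point x, -y, -z); pixel columns grow to the right and rows downward; lengths in mm; the calibration is good to about 2 mm. A picture is of the moment at which its call begins: read the wrist's pose just before it. There is no depth.
A pose or a line that the arm cannot do raises r.PlanningError and nothing moves.
- r.job_done(): hands the job in; it is judged then, once.
The state is a dict: "time_s": time; "joint_pos": joint angles; "qd": joint speeds; "tau": joint torques, N m; "ee_pos": TCP position; "tcp_rot": TCP orientation; "contact_force": force on the tool from outside, world axes, zero at the start; "moment": the same for the moment, N m; "width": finger opening in mm; "finger_force": force on a finger pad.
Only numpy, scipy, OpenCV 4.12 (cv2) and the standard library are available. Lean on these libraries where they do the work, as an engineer would, in place of code of your own. Each camera call takes 0.05 s, during which the arm holds its last target. There are 200 camera calls.

## Working session

There is one attempt and no reset: what is moved stays moved. The work goes in short steps, each a Python script; the robot and the scene stay as the last script left them, time stands still between calls to the robot, and variables do not carry over. Pictures are saved under pics/ and viewed, at most 10 in all, crops included, and the job is handed in when it is done.

```bash
mkdir -p pics
python3 - <<'E'
from workcell import r
import cv2,numpy as np
for n in ("scene","side"):
    s=r.snapshot(n); cv2.imwrite(f"pics/{n}0.png",s["color"]); print(n,{k:np.round(v,3).tolist() if not isinstance(v,dict) else v for k,v in s.items() if k!="color"})
st=r.state(); print(st)
E
```

```text
scene {'fx': 363.279, 'fy': 363.279, 'cx': 318.177, 'cy': 204.784, 'eye': [1118.75, -326.408, 836.799], 'rotation': [0.823, 0.308, 0.165, 0.448]}
side {'fx': 500.598, 'fy': 500.598, 'cx': 320.974, 'cy': 192.678, 'eye': [204.078, 949.301, 943.287], 'rotation': [-0.175, -0.078, 0.418, 0.888]}
{'time_s': 0.1, 'joint_pos': array([ 1.20329563,  0.3116635 ,  0.01396847,  1.51289844, -0.00439633,
        1.31923714, -0.02721066]), 'qd': array([ 0.00044106, -0.00156263, -0.00095108, -0.00483074,  0.00043197,
        0.00118477,  0.00027035]), 'tau': array([ 5.88095063e-04, -3.80854404e+01,  1.46323219e-01, -2.31241143e+01,
        1.22772233e-02,  8.08757963e-03, -8.98348020e-06]), 'ee_pos': array([ 175.8468403 , -520.4259786 ,  230.31919763]), 'tcp_rot': array([-1.06557090e-03,  9.86753161e-01,  1.62225201e-01, -2.19170957e-04]), 'contact_force': array([-0.79375369, -0.5572568 , -0.49655229]), 'moment': array([ 0.03407865,  0.04357962, -0.02043929]), 'finger_force': 0.0, 'width': 85.51839229494855}
```

View pics/scene0.png

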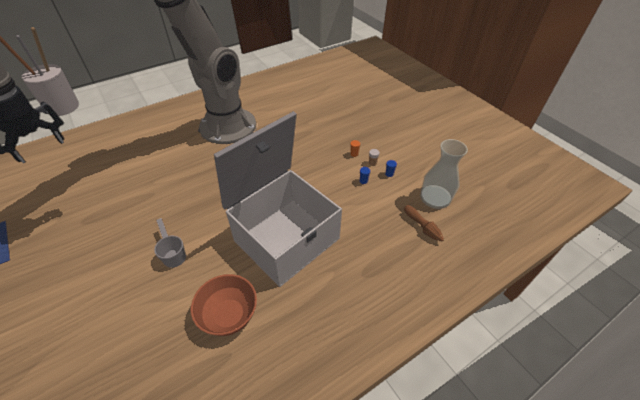

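View pics/side0.png

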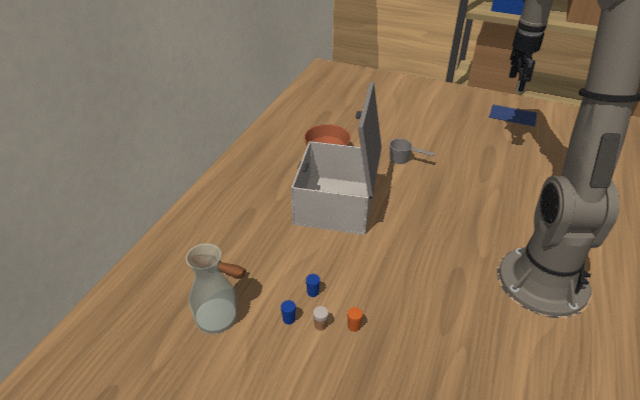

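Scene: candidates are orange (355,149), white-capped brown cork (374,157), and blue stoppers (365,176) and (391,168). In the side view these are (354,319), (320,318), (313,285) and (288,312). The white-capped one fits the description, so I'll check it in a close crop with the bin beside it.

```bash
cat > h.py <<'E'
from workcell import r
import cv2,numpy as np
from scipy.spatial.transform import Rotation as R
def Q(q): return R.from_quat(np.r_[q[1:],q[0]])
def q_of(rot): x=rot.as_quat(); return np.r_[x[3],x[:3]]
def cam(s,st=None):
    if "mount" in s:
        M=np.array(s["mount"]);T=Q(st["tcp_rot"]).as_matrix()
        return st["ee_pos"]+T@M[:3,3],T@M[:3,:3]
    return np.array(s["eye"]),(Q(s["rotation"]).as_matrix() if np.size(s["rotation"])==4 else np.array(s["rotation"]))
def ray(s,uv,st=None):
    e,A=cam(s,st); d=A@np.array([(uv[0]-s["cx"])/s["fx"],-(uv[1]-s["cy"])/s["fy"],-1]); return e,d/np.linalg.norm(d)
def onz(s,uv,z,st=None):
    e,d=ray(s,uv,st); return e+d*(z-e[2])/d[2]
def tri(rays):
    P=[np.eye(3)-np.outer(d,d) for e,d in rays]
    x=np.linalg.solve(sum(P),sum(p@e for p,(e,d) in zip(P,rays)))
    return x,[float(np.linalg.norm(p@(x-e))) for p,(e,d) in zip(P,rays)]
def proj(s,p,st=None):
    e,A=cam(s,st); c=A.T@(np.asarray(p)-e); return np.array([s["cx"]-s["fx"]*c[0]/c[2],s["cy"]+s["fy"]*c[1]/c[2]])
E
python3 - <<'E'
from h import *
a=cv2.imread("pics/scene0.png");b=cv2.imread("pics/side0.png")
c=cv2.resize(a[110:285,205:405],None,fx=2,fy=2,interpolation=cv2.INTER_CUBIC)   # 400x350
d=cv2.resize(b[80:255,280:480],None,fx=2,fy=2,interpolation=cv2.INTER_CUBIC)
e=cv2.resize(a[135:190,340:405],None,fx=4,fy=4,interpolation=cv2.INTER_CUBIC)
f=cv2.resize(b[270:335,275:375],None,fx=3.5,fy=3.5,interpolation=cv2.INTER_CUBIC)
o=np.zeros((600,800,3),np.uint8);o[:350,:400]=c;o[:350,400:]=d;o[355:355+e.shape[0],:e.shape[1]]=e;o[355:355+f.shape[0],400:400+f.shape[1]]=f
cv2.imwrite("pics/crop1.png",o)
E
```

```text
(no output)
```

View pics/crop1.png

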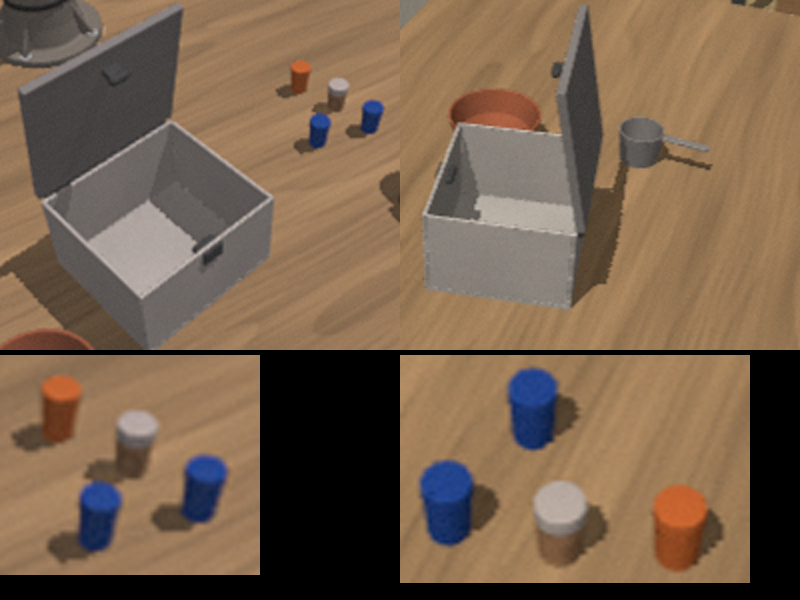

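The crop confirms the white-capped brown cork: scene top (374,152), side top (321,310). The bin's rim corners show clearly in both views.

Run:
```python
from h import *
np.set_printoptions(precision=1,suppress=True)
S=r.snapshot("scene");D=r.snapshot("side")
def t(n,a,b): x,e=tri([ray(S,a),ray(D,b)]); print(n,x,np.round(e,1)); return x
t("corktop",(374.2,151.8),(320.7,310)); print("foot",onz(S,(373,164.7),0),onz(D,(320.4,329.4),0))
c1=t("catch+y",(341,209),(293,187.5)); c2=t("catch-y",(278.5,256.5),(310,142)); h1=t("hinge+y",(291,172),(370,197))
h2=onz(S,(227.5,211.5),130);print("hinge-y",h2)
C=np.array([onz(S,p,130) for p in((341,209),(278.5,256.5),(291,172),(227.5,211.5))]);print(C, C.mean(0))
print(np.linalg.norm(c1-c2),np.linalg.norm(c1-h1))
y=(C[0]-C[1]+C[2]-C[3])[:2]; x=(C[0]-C[2]+C[1]-C[3])[:2]; print("yaw",np.arctan2(x[1],x[0]),np.arctan2(-y[0],y[1]),)
yaw=np.arctan2(-y[0],y[1]); xb=np.array([np.cos(yaw),np.sin(yaw),0]);yb=np.array([-xb[1],xb[0],0])
H=C.mean(0)-100*xb
for uv,s in(((295.5,114),111),((217.5,156),-111)):
    e,d=ray(S,uv); k=((H+s*yb-e)@yb)/(d@yb); p=e+k*d-H; print("flap top",p@xb,p[2],np.arctan2(p[2],p@xb),np.hypot(p[2],p@xb))
for n,z,uv in(("bowl rim",62,(224,299)),("measure",55,(170,243)),("handle",50,(160,221)),("reamer",20,(423,223)),("carafebase",0,(437,198))): print(n,onz(S,uv,z))
```

```text
corktop [454.1 325.2  52.8] [2.7 2.7]
foot [461.6 325.3   0. ] [447.5 335.    0. ]
catch+y [644.9  50.3 128.7] [4. 4.]
catch-y [ 684.9 -154.2  131.3] [4.5 4.5]
hinge+y [452.2  11.6 126.6] [7.1 7.1]
hinge-y [ 500.6 -195.1  130. ]
[[ 649.5   51.4  130. ]
 [ 688.4 -151.7  130. ]
 [ 463.2   12.4  130. ]
 [ 500.6 -195.1  130. ]] [575.4 -70.7 130. ]
208.31350825847443 196.6054343208344
yaw 0.21685036237245373 0.18380933677683767
flap top 26.83288736281668 198.974735008213 1.4367492684542467 200.77586761315263
flap top 39.131927076641176 209.86263691843507 1.3864489173142625 213.47982127379268
bowl rim [ 680.2 -296.1   62. ]
measure [ 453.2 -350.4   55. ]
handle [ 361.8 -350.1   50. ]
reamer [746.2 276.9  20. ]
carafebase [688.1 397.7   0. ]
```

```bash
cat >> h.py <<'E'
def down(yaw,tilt=0,axyaw=None):
    """tool down, tool y along world heading yaw+90deg; tilt leans tool z towards heading yaw"""
    return q_of(R.from_euler('z',yaw)*R.from_euler('y',-tilt)*R.from_euler('x',np.pi))
def near(p,q):
    "pick the half-turn with IK closest in j7"
    out=[]
    for k in (q,q_of(Q(q)*R.from_euler('z',np.pi))):
        j=r.inverse_kinematics(p,k)
        if j is not None: out.append((abs(j[6]),list(k),j))
    return min(out,key=lambda o:o[0])[1] if out else None
E
python3 - <<'E'
from h import *
np.set_printoptions(precision=2,suppress=True)
S=r.snapshot("scene")
for n,uv in(("cork",(374.2,151.8)),("orange",(355.5,142.5)),("blue1",(364.75,168.75)),("blue2",(391.25,162.5))): print(n,onz(S,uv,50))
q0=r.state()["tcp_rot"]
r.servo_line([176,-521,420],rate=300)
for p in ([400,0,520],):
    q=near(p,down(0)); r.goto(p,q)
for i,p in enumerate(([400,300,240],[490,320,240])):
    q=near(p,down(0)); r.goto(p,q); r.wait(.3)
    st=r.state(); s=r.snapshot("wrist"); cv2.imwrite(f"pics/w{i}.png",s["color"]); np.save(f"w{i}.npy",dict(s=s,st=st),allow_pickle=True)
    print(proj(s,[456,326,50],st),st["ee_pos"],st["joint_pos"],st["time_s"],st["contact_force"])
    if i==0: print(s["mount"])
o=np.hstack([cv2.resize(cv2.imread(f"pics/w{i}.png"),(400,250)) for i in(0,1)]); cv2.imwrite("pics/ww.png",o)
E
```

```text
cork [454.3  328.68  50.  ]
orange [382.94 305.5   50.  ]
blue1 [501.51 252.88  50.  ]
blue2 [524.37 341.94  50.  ]
[346.46 228.6 ] [400.56 299.66 240.32] [ 0.2   0.43 -1.19  1.6   0.4   1.39  0.53] 4.9083 [-0.18  0.55 -0.49]
[[   0.      0.95    0.3    76.78]
 [   1.     -0.     -0.      0.26]
 [  -0.      0.3    -0.95 -142.93]
 [   0.      0.      0.      1.  ]]
[326.81 140.44] [489.24 320.09 240.57] [ 0.06  0.59 -1.09  1.37  0.52  1.49  0.57] 5.7167 [0.75 0.14 0.37]
```

View pics/ww.png

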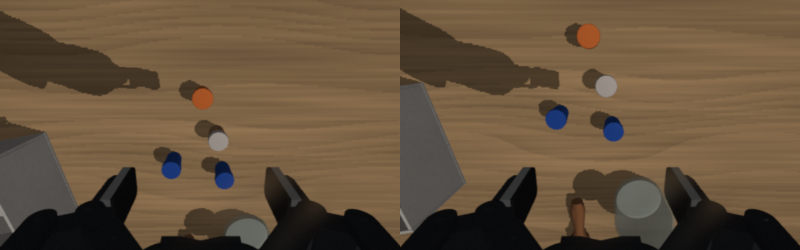

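Wrist views: the cork cap is at about (349,226) and (330,138) in full-size pixels, matching the prediction. Its neighbours lie along ±x, so the fingers will close along y.

Run:
```python
from h import *
np.set_printoptions(precision=2,suppress=True)
rays=[]
for i,g in enumerate(((349,226),(330,138))):
    d=np.load(f"w{i}.npy",allow_pickle=True).item(); im=d["s"]["color"]
    hsv=cv2.cvtColor(im,cv2.COLOR_BGR2HSV); m=((hsv[...,1]<40)&(hsv[...,2]>110)).astype(np.uint8)
    n,l,stt,c=cv2.connectedComponentsWithStats(m); k=min(range(1,n),key=lambda k:np.hypot(*(c[k]-g))+(stt[k,4]<100)*1e3)
    print(c[k],stt[k]); rays.append(ray(d["s"],c[k],d["st"]))
x,e=tri(rays); print("cork top",x,e); 
c=np.r_[(x[:2]),0]
assert 40<x[2]<60
r.move_j([-0.62,0.31,0,1.51,0,1.32,0.0])
q=near([c[0],c[1],120],down(0)); r.goto([c[0],c[1],120],q); print(r.state()["joint_pos"])
r.gripper_to(60)
r.servo_line([c[0],c[1],12],rate=90); r.gripper_to(10)
st=r.state(); print(st["width"],st["finger_force"],st["ee_pos"],st["contact_force"])
r.servo_line([c[0],c[1],260],rate=150)
st=r.state(); print(st["width"],st["finger_force"],st["time_s"])
im=r.snapshot("side")["color"]; im2=r.snapshot("wrist")["color"]
cv2.imwrite("pics/g.png",np.hstack([im[100:400,150:450],im2[100:,100:540][:300]]))
```

```text
[349.17 225.9 ] [334 212  31  29 714]
[329.46 137.46] [313 121  34  34 911]
cork top [453.25 328.6   49.61] [0.12917883193362412, 0.12917883193367488]
[-0.54  0.42 -0.16  1.64  0.07  1.08  0.85]
31.126607076141976 59.03644461650401 [453.65 328.77  12.67] [-0.01 -1.16  5.21]
30.569429214922266 59.15996761992574 11.5083
```

View pics/g.png

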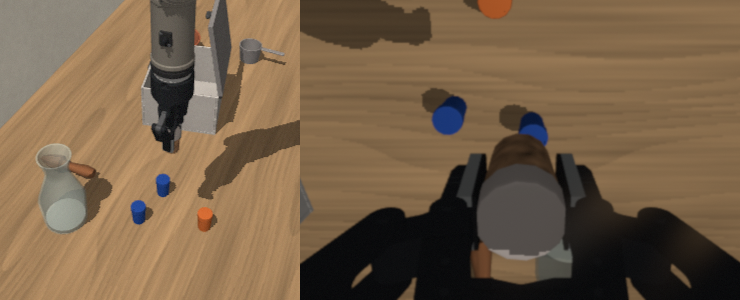

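The cork is held between the pads (31 mm) and the neighbours still stand. Next is a closer measurement of the bin from above.

Run:
```python
from h import *
np.set_printoptions(precision=2,suppress=True)
st=r.state(); r.servo_line([453,328,430],rate=300)
for i,p in enumerate(([580,20,430],[580,-130,430])):
    q=near(p,down(0.2)); r.goto(p,q); r.wait(.3)
    st=r.state(); s=r.snapshot("wrist"); cv2.imwrite(f"pics/b{i}.png",s["color"]); np.save(f"b{i}.npy",dict(s=s,st=st),allow_pickle=True)
    print(st["joint_pos"],st["time_s"],st["width"],s["fx"])
o=np.hstack([cv2.resize(cv2.imread(f"pics/b{i}.png")[:,:],(400,250)) for i in(0,1)])
o=np.vstack([cv2.imread(f"pics/b{i}.png")[0:300] for i in (0,1)]); cv2.imwrite("pics/bb.png",o)
```

```text
[-0.31  0.39  0.43  0.95 -0.16  1.83 -1.32] 14.525 30.726477583425954 352.8795632420839
[-0.06  0.43  0.47  0.9  -0.2   1.85 -1.05] 15.525 30.62143528004986 352.8795632420839
```

View pics/bb.png

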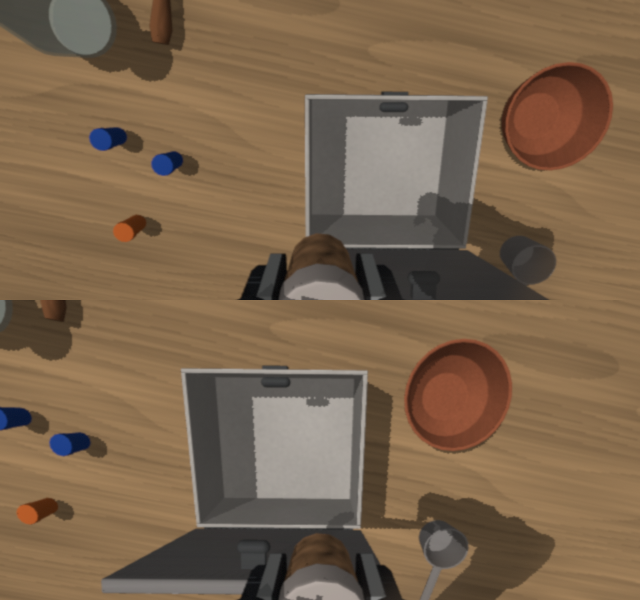

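Both views show the rim corners. In b0 they are (306,96), (487,98), (469,247) and (308,247); in b1 (182,70), (367,72), (361,227) and (197,227). The flap's free corner is at (104,279) in b1, and the cup is at the bin's −y side.

Run:
```python
from h import *
np.set_printoptions(precision=1,suppress=True)
d=[np.load(f"b{i}.npy",allow_pickle=True).item() for i in(0,1)]
px=[[(306,96),(487,98),(469,247),(308,247)],[(182,70),(367,72),(361,227),(197,227)]]
P=[]
for a,b in zip(*px):
    x,e=tri([ray(d[0]["s"],a,d[0]["st"]),ray(d[1]["s"],b,d[1]["st"])]); P.append(x); print(x,np.round(e,1))
P=np.array(P);
for k in(0,1):
    C=np.array([onz(d[k]["s"],u,130,d[k]["st"]) for u in px[k]]); xx=C[0]+C[1]-C[2]-C[3]; yy=C[0]+C[3]-C[1]-C[2]
    print(C.mean(0),np.arctan2(xx[1],xx[0]),np.arctan2(-yy[0],yy[1]),np.linalg.norm(xx)/2,np.linalg.norm(yy)/2)
xx=P[0]+P[1]-P[2]-P[3]; yy=P[0]+P[3]-P[1]-P[2]
print("tri",P.mean(0),np.arctan2(xx[1],xx[0]),np.arctan2(-yy[0],yy[1]),np.linalg.norm(xx)/2,np.linalg.norm(yy)/2)
yaw=.2; m=P.mean(0); xb=np.array([np.cos(yaw),np.sin(yaw),0]);yb=np.array([-xb[1],xb[0],0]);H=m-100*xb;H[2]=130
e,v=ray(d[1]["s"],(104,279),d[1]["st"]); k=((H+111*yb-e)@yb)/(v@yb); p=e+k*v-H; print("flap inner corner",p@xb,p[2],np.arctan2(p[2],p@xb),np.hypot(p@xb,p[2]))
print("measure",onz(d[1]["s"],(443,245),55,d[1]["st"]),"bowl",onz(d[1]["s"],(459,95),62,d[1]["st"]))
```

```text
[647.6  52.6 129.4] [0.2 0.2]
[ 689.1 -161.4  129.6] [0.1 0.1]
[ 500.8 -198.7  138.4] [0.2 0.2]
[457.2  13.3 138.1] [0.4 0.4]
[572.2 -74.7 130. ] 0.209194920032232 0.19564252029458035 196.6703738621832 219.05745896909806
[571.8 -73.4 130. ] 0.19373318260247493 0.19786668762400555 196.65620949067687 219.0966689120211
tri [573.7 -73.5 133.9] 0.19964449777818963 0.19703337404711302 193.38696739530525 217.1364337871414
flap inner corner 35.8830089350013 202.5835240733004 1.395487626169894 205.73690615975264
measure [ 467.2 -350.7   55. ] bowl [ 690.9 -300.6   62. ]
```

Run:
```python
from h import *
np.set_printoptions(precision=2,suppress=True)
yaw=.198; xb=np.array([np.cos(yaw),np.sin(yaw),0]);B=np.array([570.4,-74.3,0])
p=B+42*xb
for q in(down(yaw),down(yaw+np.pi)):
    print([r.inverse_kinematics(p+[0,0,z],q) for z in(140,400)])
q=down(yaw)  # camera on the catch side
r.goto(p+[0,0,400],q)
im=[]
r.servo_line(p+[0,0,150],rate=150); st=r.state(); print(st["ee_pos"],st["contact_force"],st["width"],st["joint_pos"])
r.wait(.2); r.gripper_to(60); r.wait(.4); im.append(r.snapshot("side")["color"][0:250,220:540])
r.servo_line(p+[0,0,430],rate=250)
st=r.state();im.append(r.snapshot("scene")["color"][60:310,180:500]); print(st["time_s"],st["contact_force"])
cv2.imwrite("pics/drop.png",np.hstack(im))
```

```text
[array([-0.22,  0.53,  0.44,  1.47, -0.24,  1.19, -1.11]), array([-0.16,  0.47,  0.45,  0.92, -0.2 ,  1.79, -1.17])]
[array([ 0.15,  0.51, -0.11,  1.45,  0.06,  1.18,  1.81]), array([ 0.13,  0.45, -0.09,  0.9 ,  0.04,  1.79,  1.82])]
[612.27 -66.21 151.  ] [ 1.13 -0.85  0.31] 30.135419903756723 [-0.2   0.52  0.42  1.46 -0.22  1.21 -1.13]
20.1083 [-0.55  0.59 -0.8 ]
```

View pics/drop.png

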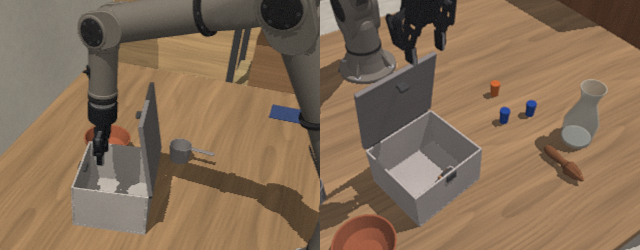

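The cork went in: a brown bit shows inside on the catch side, and the flap and bin have not moved. Next I'll plan the flap path and check it with IK.

```bash
cat >> h.py <<'E'
yaw=.198; xb=np.array([np.cos(yaw),np.sin(yaw),0]);zz=np.array([0,0,1.]);B=np.array([570.4,-74.3,0]);H=B-100*xb+130*zz
def flap(th,out,L=192): return H+L*(np.cos(th)*xb+np.sin(th)*zz)+(12+out)*(-np.sin(th)*xb+np.cos(th)*zz)
def nrm(th): return -np.sin(th)*xb+np.cos(th)*zz
E
python3 - <<'E'
from h import *
np.set_printoptions(precision=2,suppress=True)
for c in(.3,.5,.65):
  for f in(0,1):
    print(c,f)
    for th,o in((1.4,100),(1.4,45),(1.2,0),(.8,0),(.4,0),(0,0)):
        q=down(yaw,c*th); q=q_of(Q(q)*R.from_euler('z',np.pi*f))
        print(th,r.inverse_kinematics(flap(th,o),q))
E
```

```text
0.3 0
1.4 [ 0.68 -0.28 -0.17  1.92 -0.34  1.18 -0.78]
1.4 [-0.28 -0.24  0.5   1.89 -0.07  1.07 -1.12]
1.2 [-0.27 -0.    0.49  1.74 -0.16  1.08 -1.1 ]
0.8 [-0.25  0.24  0.47  1.55 -0.22  1.16 -1.1 ]
0.4 [-0.22  0.45  0.45  1.4  -0.25  1.23 -1.12]
0 [-0.2   0.62  0.43  1.31 -0.26  1.26 -1.13]
0.3 1
1.4 [ 0.43 -0.28  0.01  1.93 -0.26  1.16  2.27]
1.4 [-0.3  -0.24  0.51  1.9  -0.06  1.07  2.01]
1.2 [-0.12  0.    0.34  1.73 -0.16  1.08  2.04]
0.8 [ 0.1   0.23  0.04  1.54 -0.1   1.15  1.94]
0.4 [ 0.15  0.43 -0.09  1.39  0.01  1.21  1.83]
0 [ 0.14  0.6  -0.13  1.29  0.08  1.25  1.77]
0.5 0
1.4 None
1.4 None
1.2 [-0.29 -0.16  0.52  1.96 -0.24  0.79 -0.99]
0.8 [-0.24  0.13  0.47  1.71 -0.26  0.96 -1.05]
0.4 [-0.22  0.39  0.45  1.49 -0.27  1.12 -1.09]
0 [-0.2   0.62  0.43  1.31 -0.26  1.26 -1.13]
0.5 1
1.4 None
1.4 None
1.2 [-0.67 -0.23  0.83  1.96 -0.06  0.78  1.99]
0.8 [-0.02  0.13  0.22  1.7  -0.22  0.95  2.05]
0.4 [ 0.15  0.38 -0.07  1.48 -0.04  1.1   1.87]
0 [ 0.14  0.6  -0.13  1.29  0.08  1.25  1.77]
0.65 0
1.4 None
1.4 None
1.2 [-0.4  -0.27  0.64  2.12 -0.33  0.56 -0.87]
0.8 [-0.24  0.06  0.47  1.83 -0.33  0.8  -0.97]
0.4 [-0.22  0.35  0.45  1.56 -0.29  1.03 -1.07]
0 [-0.2   0.62  0.43  1.31 -0.26  1.26 -1.13]
0.65 1
1.4 None
1.4 None
1.2 [-0.48 -0.3   0.7   2.12 -0.26  0.55  2.21]
0.8 [-0.23  0.06  0.46  1.83 -0.33  0.8   2.17]
0.4 [ 0.14  0.34 -0.04  1.54 -0.07  1.01  1.91]
0 [ 0.14  0.6  -0.13  1.29  0.08  1.25  1.77]
```

Run:
```python
from h import *
np.set_printoptions(precision=2,suppress=True)
r.gripper_to(0)
T=1.4;q=down(yaw,.3*T);L=188
p=flap(T,40,L)
r.goto(p+70*zz,q); r.servo_line(p,rate=120); r.wait(.3)
f0=r.state()["contact_force"]; print(f0,r.state()["time_s"],r.state()["joint_pos"])
for o in np.arange(37,-40,-2.5):
    r.servo_line(flap(T,o,L),rate=50); st=r.state(); f=(st["contact_force"]-f0)@nrm(T)
    if f>2: break
print("contact out",o,f,st["ee_pos"],st["time_s"])
im=r.snapshot("side")["color"][0:300,200:600];im2=r.snapshot("scene")["color"][60:360,160:500]
cv2.imwrite("pics/con.png",np.hstack([im,im2]))
```

```text
[-0.27 -0.58  0.43] 22.6833 [-0.28 -0.23  0.5   1.9  -0.07  1.06 -1.12]
contact out -38.0 0.1584464965782832 [529.07 -82.59 310.89] 30.4333
```

View pics/con.png

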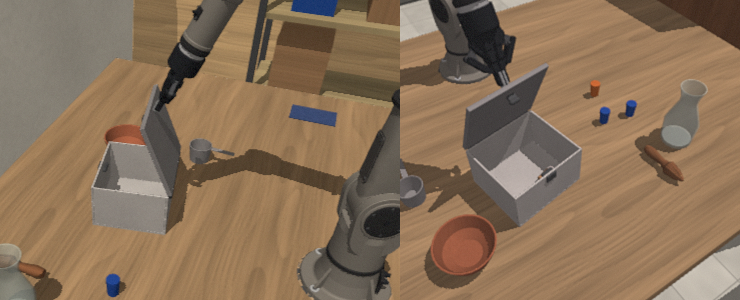

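The tip is on the flap's outer face near the free edge. The flap has eased down to about 1.2 rad at under 2 N, and the cork is visible in the bin. Continuing along the arc.

```bash
cat > arc.py <<'E'
from h import *
np.set_printoptions(precision=2,suppress=True)
f0=np.array([-0.27,-0.58,0.43]);L=188
def go(th,rate):
    r.servo_line(flap(th,10*np.sin(.7*max(th,0)),L),rate=rate,attitude=down(yaw,.3*th))
    st=r.state(); F=st["contact_force"]-f0; return F@nrm(th),F,st
E
python3 - <<'E'
from arc import *
ths=list(np.arange(1.16,.34,-.07))+list(np.arange(.32,.1,-.04))
for t in ths:
    f,F,st=go(t,60 if t>.34 else 30); print(round(t,2),round(f,2),F,round(st["time_s"],1))
    if f>16: break
E
```

```text
1.16 -0.52 [0.69 0.37 0.41] 30.8
1.09 0.01 [-0.09  0.32 -0.03] 31.2
1.02 -0.6 [ 0.39  1.04 -0.19] 31.5
0.95 -0.55 [ 0.31  0.29 -0.43] 31.9
0.88 0.31 [-0.98  0.77 -0.49] 32.3
0.81 -0.69 [ 0.12  0.5  -0.78] 32.7
0.74 -0.34 [ 0.25  1.13 -0.03] 33.0
0.67 -0.92 [ 1.2  -0.71 -0.35] 33.4
0.6 -0.31 [-0.16  0.38 -0.43] 33.8
0.53 -0.86 [ 0.57  0.79 -0.58] 34.2
0.46 -0.71 [ 0.5   0.07 -0.55] 34.5
0.39 0.4 [-0.74  1.05  0.21] 34.9
0.32 0.15 [-0.25  0.38  0.1 ] 35.5
0.28 0.25 [0.29 0.89 0.4 ] 35.9
0.24 1.22 [-0.17 -0.08  1.21] 36.3
0.2 0.61 [-0.47  0.04  0.53] 36.7
0.16 0.55 [-0.98  1.02  0.43] 37.1
0.12 1.04 [-0.75 -0.47  0.95] 37.6
```

Run:
```python
from h import *
im=r.snapshot("side")["color"][0:300,200:600];im2=r.snapshot("scene")["color"][60:360,160:500]
cv2.imwrite("pics/arc.png",np.hstack([im,im2])); print(r.state()["ee_pos"])
```

```text
[653.89183704 -57.61524932 164.90094987]
```

View pics/arc.png

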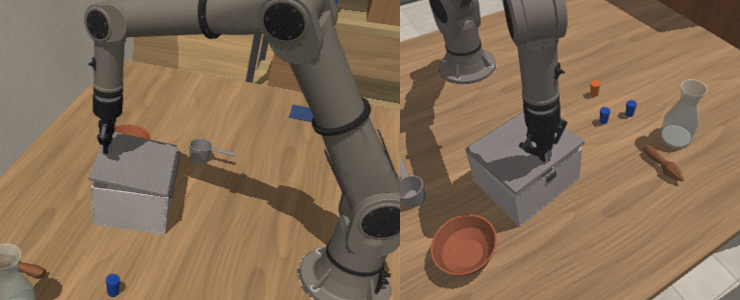

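The flap is following and is nearly shut under the fingertips. Now fine vertical steps past the catch.

Run:
```python
from arc import *
log=[]
for t in np.arange(.11,-.03,-.006):
    f,F,st=go(t,15); log.append((round(t,3),round(F[2],1),round(st["ee_pos"][2],1)))
    if t<.02 and F[2]>7 or F[2]>18: break
print(log,F,st["time_s"])
```

```text
[(np.float64(0.11), np.float64(2.4), np.float64(163.4)), (np.float64(0.104), np.float64(2.6), np.float64(162.2)), (np.float64(0.098), np.float64(3.5), np.float64(161.0)), (np.float64(0.092), np.float64(3.3), np.float64(159.7)), (np.float64(0.086), np.float64(2.4), np.float64(158.5)), (np.float64(0.08), np.float64(2.1), np.float64(157.4)), (np.float64(0.074), np.float64(4.3), np.float64(156.5)), (np.float64(0.068), np.float64(5.5), np.float64(155.8)), (np.float64(0.062), np.float64(7.4), np.float64(155.2)), (np.float64(0.056), np.float64(9.1), np.float64(154.4)), (np.float64(0.05), np.float64(8.8), np.float64(153.4)), (np.float64(0.044), np.float64(9.9), np.float64(152.4)), (np.float64(0.038), np.float64(10.0), np.float64(151.1)), (np.float64(0.032), np.float64(8.8), np.float64(149.8)), (np.float64(0.026), np.float64(8.5), np.float64(148.3)), (np.float64(0.02), np.float64(5.8), np.float64(146.7)), (np.float64(0.014), np.float64(4.9), np.float64(145.1)), (np.float64(0.008), np.float64(4.0), np.float64(143.6)), (np.float64(0.002), np.float64(2.9), np.float64(142.2)), (np.float64(-0.004), np.float64(6.7), np.float64(142.2)), (np.float64(-0.01), np.float64(11.9), np.float64(142.1))] [-4.87  0.61 11.94] 42.9417
```

Run:
```python
from arc import *
c=flap(-.01,0,L); z=c[2]; t0=None; log=[]
while True:
    st=r.state(); F=st["contact_force"]-f0; log.append((round(st["time_s"],2),round(F[2],1),round(float(np.linalg.norm(F)),1)))
    if t0 is None and F[2]>14: t0=st["time_s"]
    if t0 and st["time_s"]-t0>1.8: break
    if st["time_s"]>60 or F[2]>20: print("stop"); break
    d=np.clip((15-F[2])*.1,-.4,.4)
    if abs(15-F[2])>.8: z-=d; r.servo_line([c[0],c[1],z],rate=5,attitude=down(yaw,-.003))
    r.wait(.1)
print(log)
r.servo_line([c[0],c[1],z+12],rate=15); r.wait(.3); r.servo_line([c[0],c[1],300],rate=200)
st=r.state(); print(st["contact_force"],st["time_s"])
im=r.snapshot("side")["color"][0:300,200:600];im2=r.snapshot("scene")["color"][60:360,160:500]
cv2.imwrite("pics/end.png",np.hstack([im,im2]))
```

```text
[(42.94, np.float64(11.9), 12.9), (43.29, np.float64(11.8), 13.3), (43.64, np.float64(12.6), 13.6), (43.99, np.float64(13.5), 15.2), (44.34, np.float64(14.3), 15.7), (44.44, np.float64(15.4), 16.3), (44.54, np.float64(14.1), 15.4), (44.89, np.float64(14.7), 16.4), (44.99, np.float64(14.9), 16.3), (45.09, np.float64(14.0), 15.9), (45.44, np.float64(14.7), 16.1), (45.54, np.float64(15.7), 17.2), (45.64, np.float64(14.5), 16.1), (45.74, np.float64(15.3), 16.7), (45.84, np.float64(14.6), 16.1), (45.94, np.float64(15.4), 16.5), (46.04, np.float64(14.7), 16.0), (46.14, np.float64(14.6), 16.0), (46.24, np.float64(15.4), 16.6)]
[ 1.67 -0.45 -0.37] 48.3833
```

View pics/end.png

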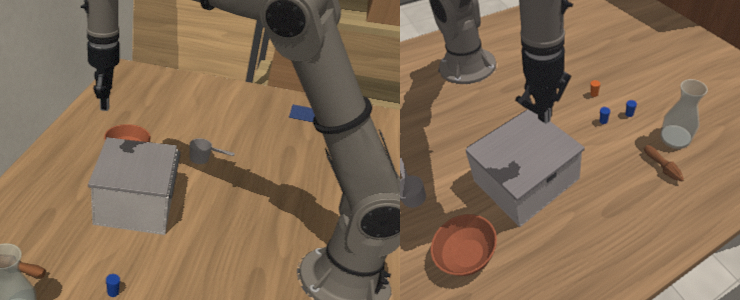

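The flap stays flat shut with the gripper well clear, and the bin and the other things haven't moved.

```bash
python3 -c "
from workcell import r
print(r.job_done())"
```

```text
the job is handed in; nothing more can be done
None
```

The cork is in the bin and the flap is shut on its catch; I pressed it at about 15 N for 1.8 s, moved clear and handed the job in at about 48 s, with no sign in the pictures that the bin or anything else moved.

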